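# Lever open the label printer and set its carriage to the loading stop

## Robot

A 6-joint arm with a two-finger parallel gripper is mounted at the origin on the work surface. World frame = base frame: x ahead of the robot, y to its left, z up, the work surface at z = 0. Lengths are in m, angles in rad, forces in N, time in s.
With the tool pointing down it reaches from about 0.3 to 0.75 m from the base axis. Payload 8.5 kg.
Tool frame: the origin (TCP) lies midway between the tips of the shut fingers; the grasp point (between the pads) lies 19 mm behind it (grasp_offset is the distance from the TCP to the grasp point, in m); z points along the fingers, y is the line along which they close (so a half turn about z gives the same grasp; the last joint's range is limited). The gripper opens to 85 mm and grips with 20 to 120 N. Pads are 22 mm wide; open, the fingers measure 114 mm over their backs; the gripper's body (76 mm by 85 mm) begins 54 mm behind the grasp point. The pads swing forward as they close: fully open they stand 13 mm farther back than shut.
Start: joints at [1.044, 0.381, 1.297, -0, 1.464, -0.215], TCP at [0.169, 0.523, 0.231] pointing down, gripper open.
Joint ranges: [-3.11, 3.11], [-0.89, 2.33], [0.22, 2.48], [-1.42, 4.56], [0.17, 2.85], [-2.88, 2.88]. Speed limits (rad/s): [2.39, 2.39, 3.14, 3.14, 3.14, 3.14].

## Interface

Orientations are given as a unit quaternion [x, y, z, w].
In Python, from rig import get_obs, camera, hand_in, grasp_offset gives the robot as it stands.
- The arm moves only by the tool drive_tool, never from a script. Its argument "targets" is a list that holds one entry, the list of rows, each a list of 7 numbers: the shift along the world's x, y, z in mm, then the turn, a rotation vector about the world's x, y, z in rad, then the opening, from 0 (shut) to 1 (fully open). A call has 1 to 8 rows; each row shifts and turns the commanded pose from where the row before left it; what a row does not reach is not made up. A row lasts 1/10 s, in which the tool goes at most 50 mm and 8.59 degrees, less where a joint would pass 70% of its speed; a pose out of reach is approached as far as the arm can. A call is refused whole if a number of a shift passes 50 or a number of a turn 0.15, either way. A call with a gripper value outside its range is refused whole. The fingers move at their own pace and stop on an object; "grip_force" is the grip in N (left out, the last holds). Time passes only in rows, so rows that do not move let the fingers close. It gives the time, the measured TCP pose, the force, the opening and the grip force at its end, in the units of the state.
- get_obs(): the state, without advancing time (a new reading comes with each control period).
- camera(name): name is "scene" or "top" or "wrist"; returns a dict with "img" (384x512x3 uint8, blue, green, red), "vertical_fov" (degrees; the focal length in pixels is half the picture's height over the tangent of half this angle, whatever the lens; pixels are square), "cx", "cy" (the principal point, pixels), "position" and "orientation" of the camera in the world; the wrist camera has in their place "mount" (4x4, takes a point from camera to tool coordinates, whose origin is the TCP and whose axes are the flange's). Camera axes: x right, y down, z forward; pixel columns grow to the right and rows downward; lengths in m; the calibration is good to about 2 mm. A picture is of the moment at which its call begins: read the wrist's pose just before it. There is no depth.
- hand_in(): hands the job in; it is judged then, once.
The state is a dict: "time_s": time; "joint_pos": joint angles; "dq": joint speeds; "effort": joint torques, N m; "eef_pos": TCP position; "ee_rot": TCP orientation; "wrist_force": force on the tool from outside, world axes, zero at the start; "moment": the same for the moment, N m; "finger_gap": finger opening in m; "grasp_force": force on a finger pad.
Only numpy, scipy, OpenCV 4.12 (cv2) and the standard library are available. Lean on these libraries where they do the work, as an engineer would, in place of code of your own. Each camera call takes 0.05 s, during which the arm holds its last target. There are 200 camera calls.

## Task

The label printer on the specimen desk needs a new roll, but its cover has no handle and is caught shut. Take the flat pry tool, slip its blade into the slot under the cover's front edge and lever the cover up with the blade (do not touch the closed cover with the gripper), swing it right back until it stands upright or further, then push the carriage inside along its rail, all the way to the left as seen by the robot, until it clicks home at its stop. Finish with the pry tool lying flat inside the shallow white tray, and leave the other things on the desk where they stand.

Things in the scene. Friction and masses are not known exactly. Their poses are not given: they have to be found in the camera images.
- printer: desktop label printer, white on a grey base, fixed: 250 (x) x 200 (y) x 105 mm high plus the cover. Origin: centre of its underside; x from its front (robot's side) to its rear, y to its left as the robot sees it. Front part (x -125 to +25 mm): open compartment, 6 mm walls, floor at z = 30 mm, side walls up to z = 105 mm, front wall to z = 96 mm. Rear part solid, top z = 105 mm
- printer_slot (a point): middle of the mouth of the slot left between the front wall's top (z = 96 mm) and the closed cover's underside (z = 105 mm): 9 mm high, 188 mm wide (printer y), 6 mm through the wall into the open compartment. At printer x = -125, y = 0, z = 100.5 mm
- cover: the printer's flat grey cover plate, 150 x 200 x 6 mm, flush with its sides. Origin: rear edge, middle, underside, on the hinge line (printer x = 25, z = 105 mm). Closed, its axes are the printer's, the plate from x = 0 to -150 mm. Front edge swings up, stop at 1.8 rad. A catch holds it for the first 0.1 rad (6 N at the edge); then the stiff hinge keeps it where left (2.5 N)
- cover_lip (a point): middle of the cover's front edge, at its underside
- carriage (a joint): place of the carriage along its rail inside the compartment, m: 0 at the right end (as the robot sees it), grows to the left (printer y), hard stop at 0.078; a spring detent must be overcome from 0.064 to 0.070 (about 5 N), beyond it the carriage is clicked home. Rail friction about 1 N
- carriage_tab (a point): middle of the top of the carriage's upright black tab, 26 mm (printer x) x 14 mm (printer y), standing 32 mm above the 34 mm square carriage block; at printer x = -70 mm, z = 90 mm, y = -35 mm + the joint value. Free: 35 mm in front of the tab to the front wall, 50 mm on its right to the side wall
- pry: flat pry tool, loose on the desk: grey handle 100 x 22 (y) x 16 mm with a thin steel blade ahead of it, 80 mm long, 24 mm wide, 2.5 mm thick, at the handle's mid-height. About 90 g. Origin: underside of the handle's middle; x along the tool to the blade's end, z up as it lies. Centre of mass about 20 mm ahead of the origin
- pry_mid (a point): the centre of the pry tool's handle (8 mm above its origin)
- pry_tip (a point): middle of the blade's end, at half its thickness: 130 mm ahead of pry_mid
- tray: shallow open white tray, fixed to the desk, 250 (x) x 110 (y) x 18 mm, walls 4 mm, floor 4 mm thick. Origin: centre of its underside
- rack_a: bystander: cream tube rack with red-capped tubes, 160 x 80 x 100 mm, left of the printer. Origin: centre of its underside
- rack_b: bystander: a second such rack, 160 x 80 x 100 mm, right of the printer. Origin: centre of its underside
- mouse: bystander: grey computer mouse, 100 x 58 x 33 mm, in front of the printer. Origin: centre of its underside
- marker: bystander: grey marker pen with a black cap, 130 x 16 x 14 mm, lying beside the pry tool. Origin: underside, 15 mm from its middle
- roll: bystander: white label roll, 80 mm across, 50 mm high, standing beside the tray. Origin: centre of its underside
- bottle: bystander: clear bottle with a white cap, 60 mm across, 150 mm high, standing beside the pry tool. Origin: centre of its underside
- scanner: bystander: grey barcode scanner on a round stand, 90 mm across the foot, 163 mm high, far left. Origin: centre of its underside
- stapler: bystander: black stapler, 130 x 36 x 49 mm, far right. Origin: centre of its underside
There are look-alikes about, which are no part of the job. What is shaped like the pry but green or orange is not meant.

How it is judged:
By the outcome, as a careful person would: the job done as asked, in the order asked, and still so for the second after the job is handed in, with the robot touching nothing.
It also fails if it takes over 72 s, if anything falls off the work surface, if the arm or the gripper's body presses on something with over 40 N, if the wrist force passes 120 N, or if a joint passes its speed limit or range.

## Working session

There is one attempt and no reset: what is moved stays moved. The work goes in short steps, Python scripts to look and compute and a tool call to move; the robot and the scene stay as the last step left them, time stands still between calls to the robot, and variables do not carry over. Pictures are saved under pics/ and viewed, at most 10 in all, crops included, and the job is handed in when it is done.

Besides the shell and the picture viewer there is one more tool, called after "Call:" by a JSON object that holds its "name" and its "arguments", one argument or row to a line. drive_tool: Moves the arm, as the interface text tells. Its arguments: {"type":"object","properties":{"targets":{"type":"array"},"grip_force":{"type":"number"}},"required":["targets"]}

```bash
mkdir -p pics; ls; python3 - <<'E'
from rig import *
import cv2
print(get_obs(), grasp_offset)
for n in ("scene","top"):
    c=camera(n); cv2.imwrite(f"pics/{n}0.png",c["img"]); print(n,{k:v for k,v in c.items() if k!="img"})
E
```

```text
pics
{'time_s': 0.0, 'joint_pos': array([ 1.04367046e+00,  3.81213612e-01,  1.29827327e+00, -1.60380345e-05,
        1.46361376e+00, -2.15293931e-01]), 'dq': array([8.25633313e-04, 3.94149105e-04, 3.38038582e-04, 2.27521476e-05,
       8.56453507e-04, 1.31237860e-03]), 'effort': array([-1.69069453e-04, -4.48463917e+01, -2.31277639e+01, -2.57251277e-04,
        4.82506090e-03, -1.85710967e-06]), 'eef_pos': array([0.16858956, 0.52320797, 0.23069811]), 'ee_rot': array([ 1.55284122e-01,  9.87869563e-01, -7.05528571e-04, -2.66075995e-04]), 'wrist_force': array([-0.0334545 ,  0.49496708,  0.36220443]), 'moment': array([-0.02430576, -0.01806524, -0.01336137]), 'grasp_force': 0.0, 'finger_gap': 0.08533673623695266} 0.0187
scene {'vertical_fov': 53.28165818326489, 'cx': 256.6566224286491, 'cy': 200.6438395911258, 'position': array([1.13870876, 0.7679402 , 1.09330884]), 'orientation': array([ 0.32401966,  0.87315188, -0.33946541, -0.13183435])}
top {'vertical_fov': 54.07899399734869, 'cx': 254.9595086953045, 'cy': 196.1443580116495, 'position': array([0.37763592, 0.08829728, 1.35411456]), 'orientation': array([ 0.71199859, -0.70063582,  0.03613404, -0.02935638])}
```

```bash
python3 - <<'E'
import cv2
for n in ("scene","top"):
    i=cv2.imread(f"pics/{n}0.png"); cv2.imwrite(f"pics/{n}0b.png",cv2.resize(i,(800,600),interpolation=cv2.INTER_CUBIC))
E
```

```text
(no output)
```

View pics/top0b.png

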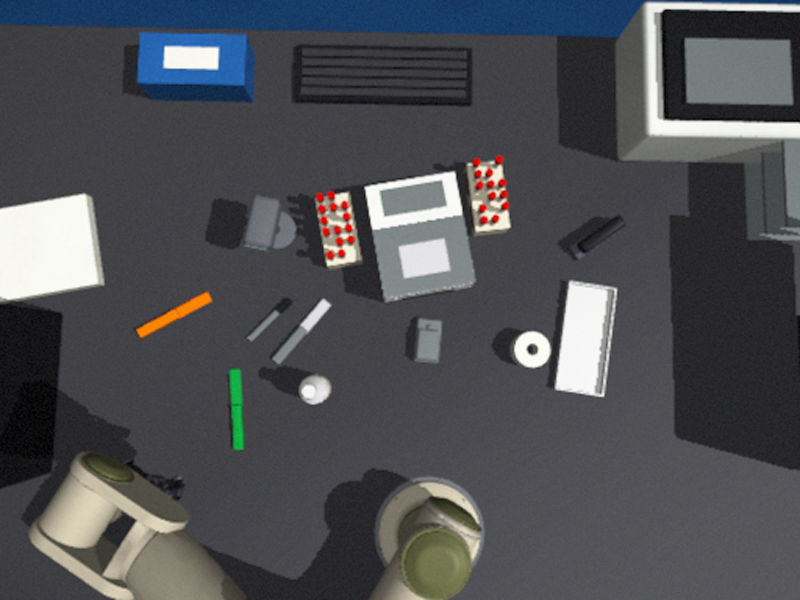

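View pics/scene0b.png

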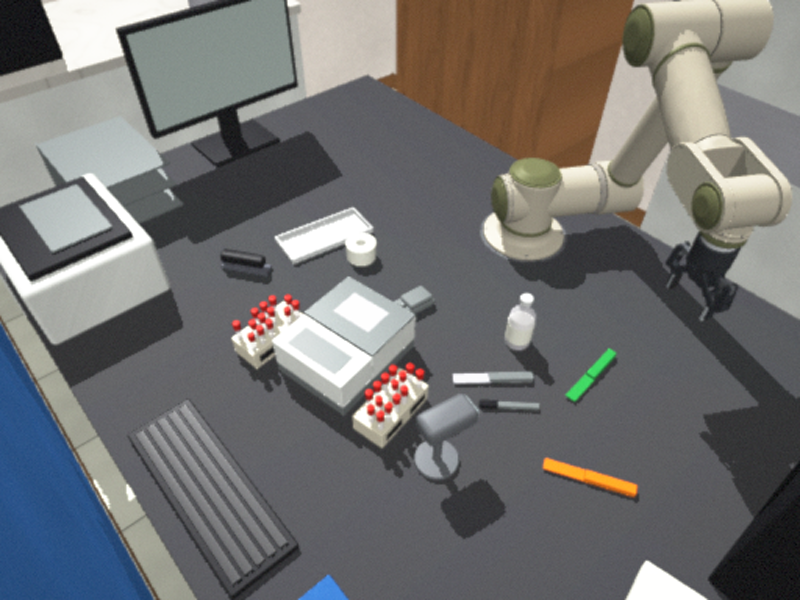

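The top view shows, in 800x600 pixels:
- the pry with its handle at (285,348) and blade end at (327,303)
- the printer, with its cover's front edge from (386,298) to (474,286)
- the tray at (586,338)
- the bottle at (315,389)
- the mouse at (428,340)

The scene view confirms the layout. Next I'll zoom in for exact corners.

```bash
cat > h.py <<'E'
import numpy as np, cv2
from scipy.spatial.transform import Rotation as R
def ray(c,u,v,pos=None,rot=None):
    h=c["img"].shape[0]; f=h/2/np.tan(np.radians(c["vertical_fov"])/2)
    d=np.array([(u-c["cx"])/f,(v-c["cy"])/f,1.]); 
    return (rot if rot is not None else R.from_quat(c["orientation"])).apply(d),f
def onz(c,u,v,z):
    d,_=ray(c,u,v); p=np.array(c["position"]); return p+d*(z-p[2])/d[2]
def proj(c,P):
    h=c["img"].shape[0]; f=h/2/np.tan(np.radians(c["vertical_fov"])/2)
    q=R.from_quat(c["orientation"]).inv().apply(np.atleast_2d(P)-c["position"]); return np.c_[c["cx"]+f*q[:,0]/q[:,2],c["cy"]+f*q[:,1]/q[:,2]]
E
python3 - <<'E'
import cv2,numpy as np
i=cv2.imread("pics/top0.png")
def crop(x,y,w,h,s):
    c=cv2.resize(i[y:y+h,x:x+w],None,fx=s,fy=s,interpolation=cv2.INTER_CUBIC)
    c=np.clip(c.astype(float)*1.4,0,255).astype(np.uint8)
    for k in range(x//10*10+10,x+w,10): cv2.line(c,((k-x)*s,0),((k-x)*s,4 if k%50 else 12),(0,255,255),1)
    for k in range(y//10*10+10,y+h,10): cv2.line(c,(0,(k-y)*s),(4 if k%50 else 12,(k-y)*s),(0,255,255),1)
    return c
m=np.zeros((600,800,3),np.uint8)
a=crop(225,100,86,100,6); m[:600,:516]=a
b=crop(165,180,56,60,5); m[:300,520:800]=b
t=crop(345,170,56,90,3); m[310:580,520:688]=t
cv2.imwrite("pics/mos.png",m)
E
```

```text
(no output)
```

View pics/mos.png

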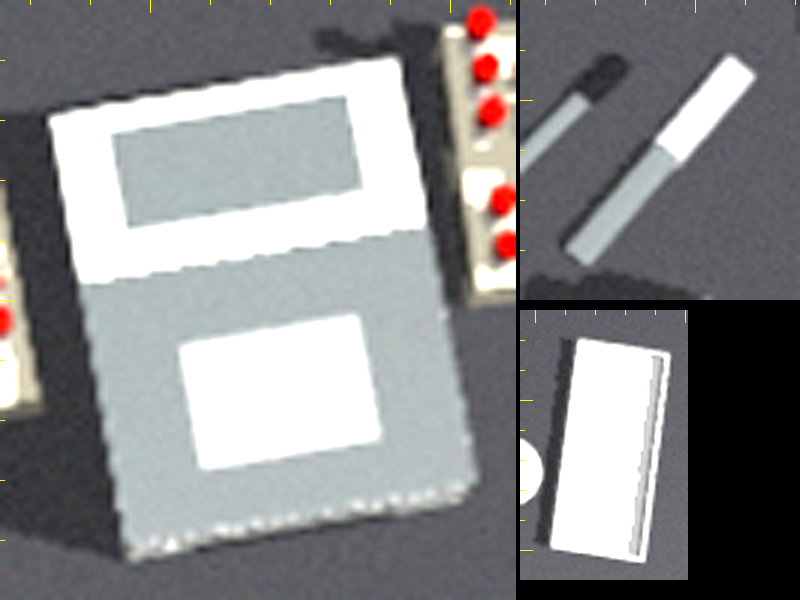

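```bash
python3 - <<'E'
import pickle
from rig import *
from h import *
from scipy.optimize import least_squares
c=camera("top"); s=camera("scene")
def P(x,y,x0,y0,sc,ox=0,oy=0): return ((x-ox+.5)/sc-.5+x0,(y-oy+.5)/sc-.5+y0)
pr=[(P(50,117,225,100,6),(.125,.1,.105)),(P(400,58,225,100,6),(.125,-.1,.105)),
(P(82,283,225,100,6),(.025,.1,.111)),(P(427,229,225,100,6),(.025,-.1,.111)),(P(124,546,225,100,6),(-.125,.1,.111)),(P(477,486,225,100,6),(-.125,-.1,.111))]
b=lambda x,y:P(x,y,165,180,5,520,0)
py=[(b(565,245),(-.05,.011,.016)),(b(588,265),(-.05,-.011,.016)),(b(731,54),(.13,.012,.009)),(b(755,75),(.13,-.012,.009)),(b(658,143),(.05,.012,.010)),(b(682,165),(.05,-.012,.010))]
t=lambda x,y:P(x,y,345,170,3,520,310)
tr=[(t(578,339),(.125,.055,.018)),(t(670,352),(.125,-.055,.018)),(t(645,562),(-.125,-.055,.018)),(t(551,547),(-.125,.055,.018))]
out={}
for n,l in (("printer",pr),("pry",py),("tray",tr)):
    uv=np.array([a for a,_ in l]); M=np.array([m for _,m in l])
    W=lambda q:R.from_euler('z',q[2]).apply(M)+[q[0],q[1],0]
    q0=np.r_[onz(c,*uv.mean(0),M[:,2].mean())[:2],-.7 if n=="pry" else 0]
    r=least_squares(lambda q:(proj(c,W(q))-uv).ravel(),q0); out[n]=r.x
    print(n,r.x.round(4),"res px",np.abs(r.fun).max().round(2)); out[n+"_scene"]=proj(s,W(r.x))
v=cv2.resize(s["img"],None,fx=4,fy=4,interpolation=cv2.INTER_CUBIC)
for n in ("printer","pry","tray"):
    for p in out[n+"_scene"]: cv2.circle(v,tuple(int(a) for a in (p*4+1.5)),3,(255,0,255),-1)
cv2.imwrite("pics/chk.png",v[660:1200:1,660:1460][:600])
for n,z,uv in (("bottle",.15,(308,392)),("mouse",.033,(428,322)),("roll",.05,(532,349)),("marker_tip",.014,(288,301)),("marker_end",.014,(250,338)),("rackA",.1,(322,195)),("rackAfr",.08,(360,262)),("rackBf",.08,(508,230))):
    print(n,onz(c,uv[0]/1.5625,uv[1]/1.5625,z).round(3))
pickle.dump(out,open("o.pkl","wb"))
E
```

```text
printer [0.6519 0.0347 0.1832] res px 0.58
pry [ 0.412   0.3228 -0.6882] res px 0.76
tray [ 0.4378 -0.3523 -0.137 ] res px 0.29
bottle [0.313 0.258 0.15 ]
mouse [0.466 0.009 0.033]
roll [ 0.409 -0.221  0.05 ]
marker_tip [0.511 0.329 0.014]
marker_end [0.425 0.412 0.014]
rackA [0.735 0.247 0.1  ]
rackAfr [0.593 0.163 0.08 ]
rackBf [ 0.67  -0.162  0.08 ]
```

View pics/chk.png

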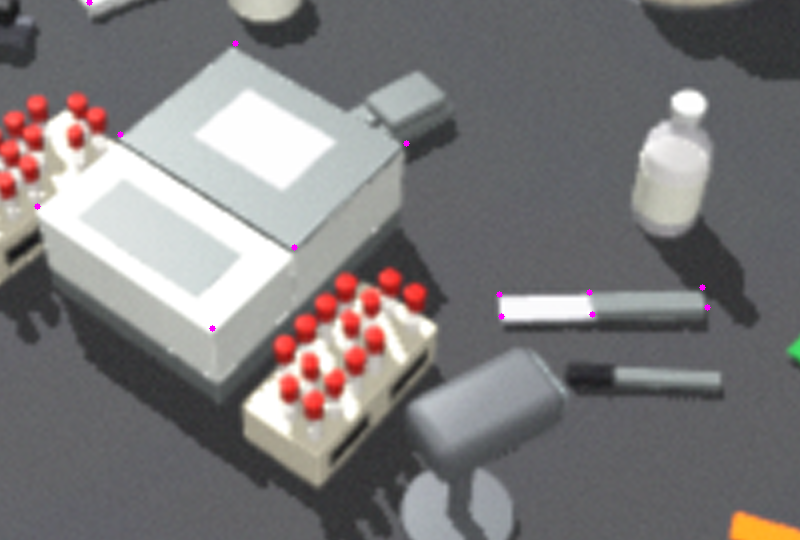

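The overlay matches the scene view to about 1 px for the printer, pry and tray, so the fitted poses are good. I'll move above the pry.

Call:
{"name": "drive_tool", "arguments": {
  "targets": [
    [[33,-27,-12,0,0,-0.047,0.5],[33,-27,-12,0,0,-0.047,0.5],[33,-27,-12,0,0,-0.047,0.5],[33,-27,-12,0,0,-0.047,0.5],[33,-27,-12,0,0,-0.047,0.5],[33,-27,-12,0,0,-0.047,0.5],[33,-27,-12,0,0,-0.047,0.5],[35,-30,-12,0,0,-0.048,0.5]]
  ],
  "grip_force": 110
}}

```text
time_s: 1.0
eef_pos: [0.4357, 0.3033, 0.1348]
ee_rot: [0.338, 0.941, 0.0, -0.0]
wrist_force: [0.7, 0.7, -1.3]
finger_gap: 0.0429
grasp_force: 0.0
```

Call:
{"name": "drive_tool", "arguments": {
  "targets": [
    [[0,0,0,0,0,0,0.5],[0,0,0,0,0,0,0.5]]
  ]
}}

```text
time_s: 1.2
eef_pos: [0.435, 0.3039, 0.1349]
ee_rot: [0.338, 0.941, -0.0, -0.001]
wrist_force: [-0.2, 1.4, -0.0]
finger_gap: 0.0428
grasp_force: 0.0
```

```bash
cat >> h.py <<'E'
def wcam(o,c):
    T=np.eye(4); T[:3,:3]=R.from_quat(o["ee_rot"]).as_matrix(); T[:3,3]=o["eef_pos"]; T=T@np.array(c["mount"])
    d=dict(c); d["position"]=T[:3,3]; d["orientation"]=R.from_matrix(T[:3,:3]).as_quat(); return d
def st(o):
    r=R.from_quat(o["ee_rot"]).as_matrix()
    print("t",round(o["time_s"],2),"tcp",o["eef_pos"].round(4),"z",r[:,2].round(3),"yaw_y",np.arctan2(r[1,1],r[0,1]).round(4),"F",o["wrist_force"].round(1),"gap",round(o["finger_gap"],4),"gf",round(o["grasp_force"],1),"q",o["joint_pos"].round(2))
def draw(c,P,s=1):
    v=cv2.resize(c["img"],None,fx=s,fy=s,interpolation=cv2.INTER_CUBIC)
    for p in proj(c,P): cv2.circle(v,tuple(int(a) for a in p*s+(s-1)/2),2,(255,0,255),-1)
    return v
E
python3 - <<'E'
from rig import *
from h import *
import pickle
o=get_obs(); c=wcam(o,camera("wrist")); st(o)
q=pickle.load(open("o.pkl","rb"))["pry"]
M=np.array([(-.05,.011,.016),(-.05,-.011,.016),(.13,.012,.009),(.13,-.012,.009),(.05,.012,.010),(.05,-.012,.010),(.03,0,.016)])
W=R.from_euler('z',q[2]).apply(M)+[q[0],q[1],0]
cv2.imwrite("pics/w1.png",draw(c,W,1.5625)); print(proj(c,W).round(0).tolist())
E
```

```text
t 1.2 tcp [0.435  0.3039 0.1349] z [-0.001 -0.    -1.   ] yaw_y 0.8803 F [-0.2  1.4 -0. ] gap 0.0428 gf 0.0 q [ 0.39  0.44  1.5   0.    1.2  -0.49]
[[268.0, 92.0], [242.0, 92.0], [267.0, 271.0], [244.0, 271.0], [268.0, 200.0], [243.0, 200.0], [256.0, 182.0]]
```

View pics/w1.png

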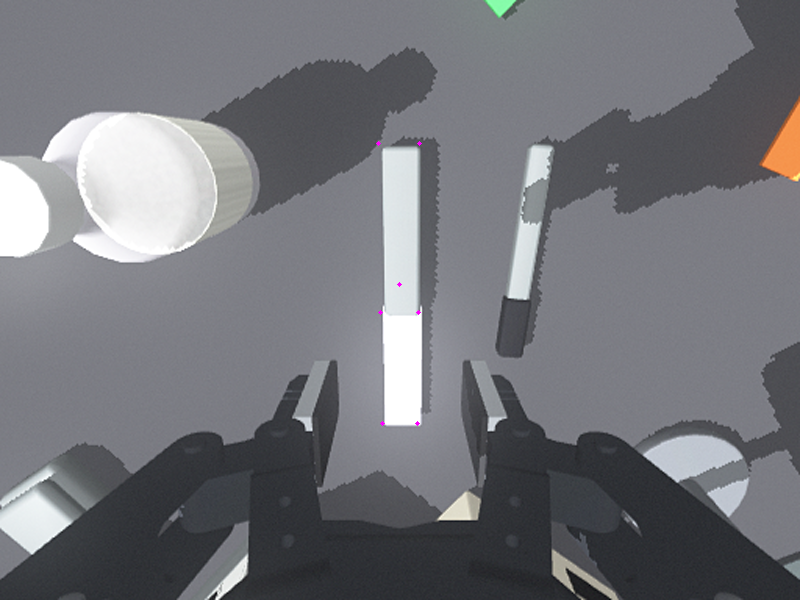

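The wrist view shows the pry centred between the fingers, with its blade end at (402,426). It lies about 2 mm further along the blade direction than estimated. I'll descend and grip.

Call:
{"name": "drive_tool", "arguments": {
  "targets": [
    [[1,-0.5,-40,0,0,0,0.5],[0,0,-40,0,0,0,0.5],[0,0,-30,0,0,0,0.5],[0,0,-15,0,0,0,0.5],[0,0,-7,0,0,0,0.5],[0,0,0,0,0,0,0],[0,0,0,0,0,0,0],[0,0,0,0,0,0,0]]
  ],
  "grip_force": 110
}}

```text
time_s: 2.05
eef_pos: [0.436, 0.3045, 0.0045]
ee_rot: [0.337, 0.941, 0.001, 0.001]
wrist_force: [1.3, -0.5, -0.5]
finger_gap: 0.0188
grasp_force: 107.9
```

Call:
{"name": "drive_tool", "arguments": {
  "targets": [
    [[0,0,0,0,0,0,0],[0,0,0,0,0,0,0]]
  ]
}}

```text
time_s: 2.25
eef_pos: [0.4361, 0.3045, 0.0045]
ee_rot: [0.338, 0.941, 0.001, 0.001]
wrist_force: [-2.3, 2.9, 7.1]
finger_gap: 0.0189
grasp_force: 109.0
```

Call:
{"name": "drive_tool", "arguments": {
  "targets": [
    [[0,0,30,0,0,0,0],[0,0,50,0,0,0,0],[0,0,50,0,0,0,0],[0,0,50,0,0,0,0],[0,-30,0,0,0,0.08,0],[0,-30,0,0,0,0.08,0],[0,-30,0,0,0,0.08,0],[0,-30,0,0,0,0.08,0]]
  ]
}}

```text
time_s: 3.05
eef_pos: [0.4354, 0.1828, 0.1837]
ee_rot: [0.182, 0.983, 0.0, 0.0]
wrist_force: [-0.0, -0.3, -0.7]
finger_gap: 0.0187
grasp_force: 108.2
```

Call:
{"name": "drive_tool", "arguments": {
  "targets": [
    [[0,-30,0,0,0,0.08,0],[-5,-30,0,0,0,0.08,0],[-5,-30,0,0,0,0.08,0],[-5,-30,0,0,0,0.08,0],[-5,-30,0,0,0,0.08,0],[-5,-30,0,0,0,0.08,0],[-5,-16,0,0,0,0.07,0],[-6,0,0,0,0,0,0]]
  ]
}}

```text
time_s: 3.85
eef_pos: [0.3996, -0.0135, 0.1836]
ee_rot: [-0.09, 0.996, -0.0, 0.0]
wrist_force: [-0.1, 0.6, -1.0]
finger_gap: 0.0187
grasp_force: 108.2
```

Call:
{"name": "drive_tool", "arguments": {
  "targets": [
    [[0,0,-30,0,0,0,0],[0,0,-30,0,0,0,0],[0,0,-20,0,0,0,0],[0,0,-5,0,0,0,0],[0,0,0,0,0,0,0]]
  ]
}}

```text
time_s: 4.35
eef_pos: [0.3996, -0.0115, 0.0984]
ee_rot: [-0.09, 0.996, 0.0, -0.0]
wrist_force: [-0.3, -0.2, -1.3]
finger_gap: 0.0188
grasp_force: 108.2
```

```bash
cat >> h.py <<'E'
PO=np.array([.652,.0347,0]); PY=.1832
def inpr(p): return R.from_euler('z',-PY).apply(np.array(p)-PO)
def toW(p): return R.from_euler('z',PY).apply(np.array(p))+PO
E
python3 - <<'E'
from rig import *
from h import *
o=get_obs(); st(o); print(inpr(o["eef_pos"]))
s=camera("scene"); t=camera("top")
cv2.imwrite("pics/raw_s.png",s["img"]);cv2.imwrite("pics/raw_t.png",t["img"])
r=R.from_quat(o["ee_rot"]).as_matrix(); 
fx=np.array([np.cos(PY),np.sin(PY),0])
tip=o["eef_pos"]+.102*fx+[0,0,.0035]
pts=np.array([tip,tip-.08*fx,toW([-.125,.1,.105]),toW([-.125,-.1,.105]),toW([-.125,0,.105]),toW([-.125,.1,.111]),toW([-.125,-.1,.111])])
print(proj(s,pts).round(1).tolist(),proj(t,pts).round(1).tolist())
a=draw(s,pts,8); u=proj(s,pts).mean(0)*8
b=draw(t,pts,6); w=proj(t,pts).mean(0)*6
f=lambda v,u,W,H:v[int(max(0,u[1]-H/2)):,int(max(0,u[0]-W/2)):][:H,:W]
m=np.zeros((600,800,3),np.uint8); x=f(a,u,460,600); y=f(b,w,338,600); m[:x.shape[0],:x.shape[1]]=x; m[:y.shape[0],462:462+y.shape[1]]=y
cv2.imwrite("pics/ins.png",m)
E
```

```text
t 4.35 tcp [ 0.3996 -0.0115  0.0984] z [-0.001  0.    -1.   ] yaw_y 1.7516 F [-0.3 -0.2 -1.3] gap 0.0188 gf 108.2 q [-0.33  0.3   1.9   0.    0.95 -2.08]
[-0.25661258  0.00055501  0.09836422]
[[249.5, 184.9], [262.9, 173.3], [266.1, 201.6], [223.6, 176.6], [244.2, 188.7], [266.1, 200.4], [223.5, 175.5]] [[275.9, 194.8], [280.1, 218.4], [245.1, 190.9], [304.0, 181.1], [274.6, 186.0], [245.1, 190.7], [304.3, 180.8]]
```

View pics/ins.png

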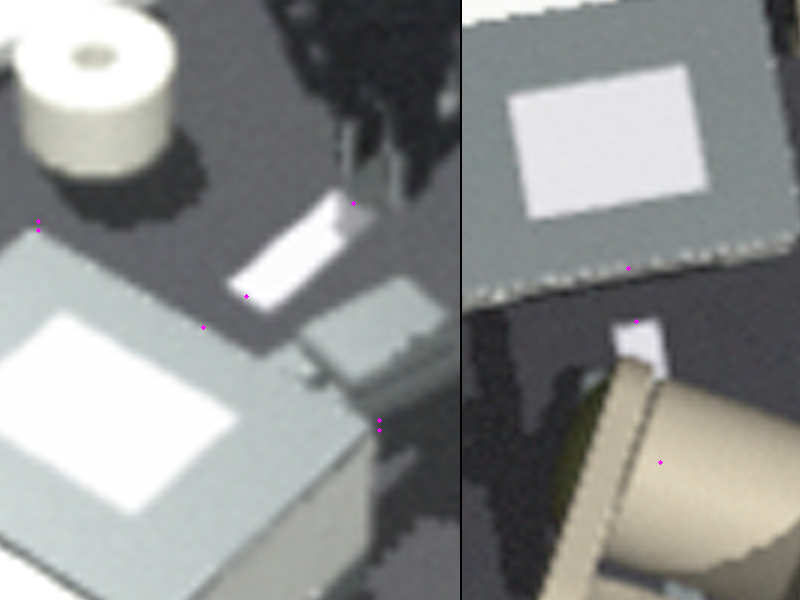

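The blade tip is where predicted: (247,297) in the scene crop and (638,323) in the top crop. It sits square in front of the slot's middle. I'll lower it slightly and insert.

Call:
{"name": "drive_tool", "arguments": {
  "targets": [
    [[0,0,-1.5,0,0,0,0],[9.8,1.8,0,0,0,0,0],[9.8,1.8,0,0,0,0,0],[9.8,1.8,0,0,0,0,0],[4.9,0.9,0,0,0,0,0],[4.9,0.9,0,0,0,0,0],[0,0,0,0,0,0,0]]
  ]
}}

```text
time_s: 5.15
eef_pos: [0.4394, -0.0048, 0.0967]
ee_rot: [-0.091, 0.996, -0.0, 0.0]
wrist_force: [0.5, -0.8, -1.1]
finger_gap: 0.0187
grasp_force: 108.2
```

Call:
{"name": "drive_tool", "arguments": {
  "targets": [
    [[9.8,1.8,0,0,0,0,0],[9.8,1.8,0,0,0,0,0],[9.8,1.8,0,0,0,0,0],[9.8,1.8,0,0,0,0,0],[0,0,0,0,0,0,0]]
  ]
}}

```text
time_s: 5.65
eef_pos: [0.4794, 0.0025, 0.0968]
ee_rot: [-0.091, 0.996, -0.0, 0.0]
wrist_force: [1.1, 0.6, -0.9]
finger_gap: 0.0184
grasp_force: 108.2
```

Call:
{"name": "drive_tool", "arguments": {
  "targets": [
    [[0,0,3,0,0,0,0],[0,0,2,0,0,0,0],[0,0,0,0,0,0,0]]
  ]
}}

```text
time_s: 5.95
eef_pos: [0.4778, 0.0025, 0.1019]
ee_rot: [-0.09, 0.996, 0.0, -0.0]
wrist_force: [1.0, 1.5, -4.2]
finger_gap: 0.0192
grasp_force: 108.0
```

Call:
{"name": "drive_tool", "arguments": {
  "targets": [
    [[0,0,5.5,-0.0055,0.0295,0,0],[0,0,5.5,-0.0055,0.0295,0,0],[0,0,5.5,-0.0055,0.0295,0,0],[0,0,5.5,-0.0055,0.0295,0,0],[0,0,5.5,-0.0055,0.0295,0,0],[0,0,5.5,-0.0055,0.0295,0,0],[0,0,0,0,0,0,0]]
  ]
}}

```text
time_s: 6.65
eef_pos: [0.4783, 0.0023, 0.1351]
ee_rot: [-0.09, 0.992, -0.009, -0.089]
wrist_force: [-0.7, 0.1, -0.6]
finger_gap: 0.0191
grasp_force: 109.5
```

```bash
python3 - <<'E'
from rig import *
from h import *
o=get_obs(); st(o); p=inpr(o["eef_pos"]); print("tcp in printer",p.round(4))
z=R.from_euler('z',-PY).apply(R.from_quat(o["ee_rot"]).as_matrix()[:,2]); b0=-np.arctan2(-z[0],-z[2]); print("tip-up pitch",b0)
def tcp(th,b,r=.1):
    t=np.array([.025-r*np.cos(th),.105+r*np.sin(th)])-.002*np.array([-np.sin(th)*-1*-1,0])*0
    return t-.102*np.array([np.cos(b),np.sin(b)])-.0035*np.array([-np.sin(b),np.cos(b)])
prev=np.array([p[0],p[2]]); pb=b0
for th,b in zip([.3,.5,.7,.9,1.1,1.3,1.5,1.7,1.8],[-.05,.05,.1,.15,.2,.25,.25,.25,.25]):
    q=tcp(th,b); d=q-prev; print(th,b,"dx' %.1f dz %.1f db %.3f"%(*(1e3*d),b-pb),"world",(1e3*d[0]*np.array([np.cos(PY),np.sin(PY)])).round(1),q.round(3)); prev=q;pb=b
c=camera("scene"); v=cv2.resize(c["img"],None,fx=4,fy=4,interpolation=cv2.INTER_CUBIC); cv2.imwrite("pics/lift.png",v[500:1000,700:1300])
E
```

```text
t 6.65 tcp [0.4783 0.0023 0.1351] z [-0.176 -0.033 -0.984] yaw_y 1.7521 F [-0.7  0.1 -0.6] gap 0.0191 gf 109.5 q [-0.21  0.43  1.53 -0.07  1.35 -1.94]
tcp in printer [-0.1767 -0.0002  0.1351]
tip-up pitch -0.1799897321262167
0.3 -0.05 dx' 4.1 dz 1.1 db 0.130 world [4.  0.7] [-0.173  0.136]
0.5 0.05 dx' 8.1 dz 8.2 db 0.100 world [8.  1.5] [-0.164  0.144]
0.7 0.1 dx' 11.8 dz 11.4 db 0.050 world [11.6  2.2] [-0.153  0.156]
0.9 0.15 dx' 15.1 dz 8.9 db 0.050 world [14.9  2.8] [-0.137  0.165]
1.1 0.2 dx' 17.9 dz 5.8 db 0.050 world [17.6  3.3] [-0.12  0.17]
1.3 0.25 dx' 19.9 dz 2.3 db 0.050 world [19.6  3.6] [-0.1    0.173]
1.5 0.25 dx' 19.7 dz 3.4 db 0.000 world [19.3  3.6] [-0.08   0.176]
1.7 0.25 dx' 20.0 dz -0.6 db 0.000 world [19.6  3.6] [-0.06   0.176]
1.8 0.25 dx' 9.8 dz -1.8 db 0.000 world [9.7 1.8] [-0.05   0.174]
```

View pics/lift.png

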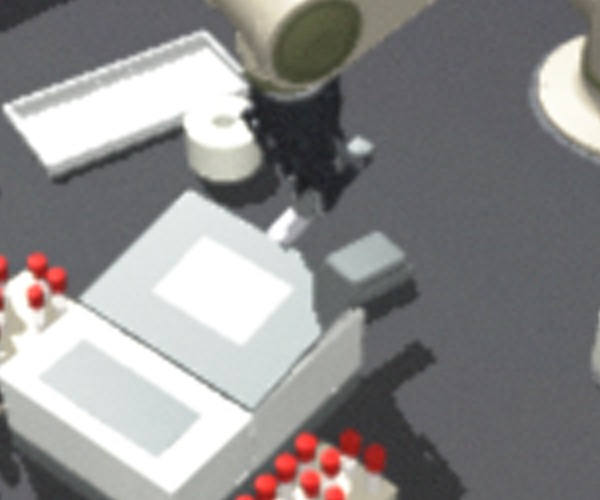

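The crop shows the cover past the catch, opened about 0.2 rad on the blade. I'll continue along the arc.

Call:
{"name": "drive_tool", "arguments": {
  "targets": [
    [[2,0.3,0.6,0.012,-0.064,0,0],[2,0.4,0.6,0.012,-0.064,0,0],[4,0.7,4,0.009,-0.049,0,0],[4,0.8,4,0.009,-0.049,0,0],[5.8,1.1,5.7,0.0045,-0.0245,0,0],[5.8,1.1,5.7,0.0045,-0.0245,0,0],[7.5,1.4,4.5,0.0045,-0.0245,0,0],[7.5,1.4,4.5,0.0045,-0.0245,0,0]]
  ]
}}

```text
time_s: 7.5
eef_pos: [0.5174, 0.0097, 0.1648]
ee_rot: [-0.09, 0.993, 0.007, 0.075]
wrist_force: [-3.5, -0.5, -2.2]
finger_gap: 0.0187
grasp_force: 109.5
```

Call:
{"name": "drive_tool", "arguments": {
  "targets": [
    [[8.8,1.6,2.9,0.0045,-0.0245,0,0],[8.8,1.6,2.9,0.0045,-0.0245,0,0],[9.8,1.8,1.2,0.0045,-0.0245,0,0],[9.8,1.8,1.2,0.0045,-0.0245,0,0],[9.7,1.8,1.7,0,0,0,0],[9.7,1.8,1.7,0,0,0,0],[9.8,1.8,0,0,0,0,0],[9.8,1.8,0,0,0,0,0]]
  ]
}}

```text
time_s: 8.3
eef_pos: [0.594, 0.0238, 0.176]
ee_rot: [-0.09, 0.988, 0.011, 0.124]
wrist_force: [-1.4, 0.7, -0.8]
finger_gap: 0.0189
grasp_force: 109.7
```

```bash
python3 - <<'E'
from rig import *
from h import *
o=get_obs(); st(o); p=inpr(o["eef_pos"]); print("tcp in printer",p.round(4))
c=camera("scene"); t=camera("top")
P=[toW([.025-.15*np.cos(a)-.006*np.sin(a)*0,y,.105+.15*np.sin(a)]) for a in (1.5,1.7) for y in (-.1,.1)]
f=lambda c:draw(c,P,4)
m=np.zeros((560,800,3),np.uint8); m[:,:450]=f(c)[400:960,740:1190]; m[:,450:]=f(t)[340:900,920:1270]
cv2.imwrite("pics/up.png",m)
E
```

```text
t 8.3 tcp [0.594  0.0238 0.176 ] z [ 0.243  0.045 -0.969] yaw_y 1.7522 F [-1.4  0.7 -0.8] gap 0.0189 gf 109.7 q [-0.2   0.4   1.45  0.11  1.05 -1.99]
tcp in printer [-5.90e-02 -1.00e-04  1.76e-01]
```

View pics/up.png

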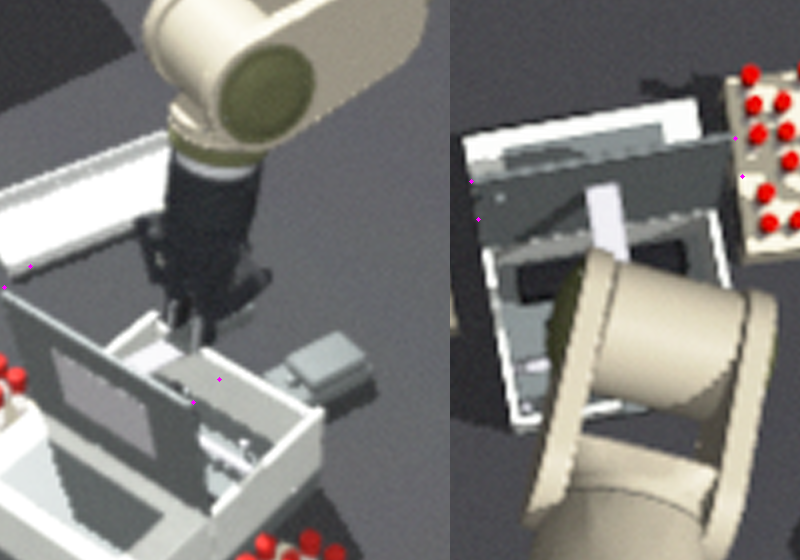

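The cover now stands at about 1.7 rad, past upright. Its top edge lies on the 1.7 rad markers in both views. I'll retreat, pitch the tip down and line up to the right of the tab.

Call:
{"name": "drive_tool", "arguments": {
  "targets": [
    [[-14.7,-2.7,3,0,0,0,0],[-9,-11.5,3,-0.0221,0.1194,0,0],[-9,-11.5,3,-0.0221,0.1194,0,0],[-9,-11.5,3,-0.0221,0.1194,0,0],[-9,-11.5,3,-0.0221,0.1194,0,0],[-9,-11.5,3,-0.0221,0.1194,0,0],[-9,-11.5,3,-0.0221,0.1194,0,0],[-9,-11.5,3,-0.0221,0.1194,0,0]]
  ]
}}

```text
time_s: 9.2
eef_pos: [0.5156, -0.0602, 0.2004]
ee_rot: [-0.086, 0.951, -0.028, -0.296]
wrist_force: [-1.0, -0.2, -2.0]
finger_gap: 0.0186
grasp_force: 109.6
```

Call:
{"name": "drive_tool", "arguments": {
  "targets": [
    [[0,0,0,0,0,0,0],[0,0,0,0,0,0,0]]
  ]
}}

```text
time_s: 9.4
eef_pos: [0.5157, -0.0595, 0.1995]
ee_rot: [-0.087, 0.952, -0.027, -0.293]
wrist_force: [0.4, 0.0, -0.5]
finger_gap: 0.0189
grasp_force: 109.6
```

```bash
cat >> h.py <<'E'
def rep(o):
    st(o); p=inpr(o["eef_pos"]); r=R.from_euler('z',-PY).apply(R.from_quat(o["ee_rot"]).as_matrix().T)
    z=r[2]; b=-np.arctan2(-z[0],-z[2]); x=np.array([-z[2],0,z[0]])
    tip=p+.102*np.array([np.cos(b),0,np.sin(b)])+.0035*np.array([-np.sin(b),0,np.cos(b)])
    print("tcp'",p.round(4),"pitch",b.round(3),"tip'",tip.round(4)); return tip,b
E
python3 - <<'E'
from rig import *
from h import *
o=get_obs(); tip,b=rep(o)
c=camera("scene"); t=camera("top")
P=[toW(tip),toW(tip-.08*np.array([np.cos(b),0,np.sin(b)])),toW([-.07,-.035,.09]),toW([-.07,-.042,.09])]
f=lambda c:draw(c,P,4)
m=np.zeros((560,800,3),np.uint8); m[:,:450]=f(c)[440:1000,740:1190]; m[:,450:]=f(t)[340:900,920:1270]
cv2.imwrite("pics/pre.png",m)
E
```

```text
t 9.4 tcp [ 0.5157 -0.0595  0.1995] z [-0.553 -0.103 -0.827] yaw_y 1.7525 F [ 0.4  0.  -0.5] gap 0.0189 gf 109.6 q [-0.23  0.63  1.09 -0.25  1.97 -2.02]
tcp' [-0.1511 -0.0678  0.1995] pitch -0.598 tip' [-0.0648 -0.0678  0.145 ]
```

View pics/pre.png

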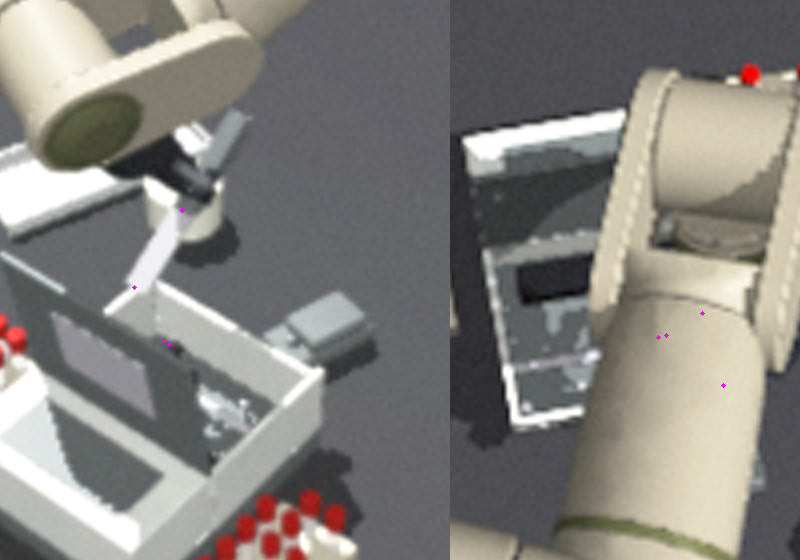

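The blade tip is at (138,289) in the scene crop, as predicted. The dark tab is at about (175,348), to the left of the blade as the robot sees it. I'll lower the blade into the gap right of the tab.

Call:
{"name": "drive_tool", "arguments": {
  "targets": [
    [[0,0,-20,0,0,0,0],[0,0,-20,0,0,0,0],[0,0,-15,0,0,0,0],[0,0,-10,0,0,0,0],[0,0,-8,0,0,0,0],[0,0,-6,0,0,0,0],[0,0,0,0,0,0,0]]
  ]
}}

```text
time_s: 10.2
eef_pos: [0.5151, -0.0596, 0.1207]
ee_rot: [-0.087, 0.951, -0.027, -0.295]
wrist_force: [-0.1, -0.3, -0.9]
finger_gap: 0.0188
grasp_force: 109.6
```

Call:
{"name": "drive_tool", "arguments": {
  "targets": [
    [[-1.3,6.9,0,0,0,0,0],[-1.3,6.9,0,0,0,0,0],[-1.3,6.9,0,0,0,0,0],[-1.3,6.9,0,0,0,0,0],[-1.3,6.9,0,0,0,0,0],[-1.3,6.9,0,0,0,0,0],[-1.3,6.9,0,0,0,0,0],[-1.3,6.9,0,0,0,0,0]]
  ]
}}

```text
time_s: 11.0
eef_pos: [0.5047, -0.0039, 0.121]
ee_rot: [-0.087, 0.951, -0.028, -0.295]
wrist_force: [0.3, -2.0, -1.0]
finger_gap: 0.0191
grasp_force: 109.7
```

Call:
{"name": "drive_tool", "arguments": {
  "targets": [
    [[-1.3,6.9,0,0,0,0,0],[-1.3,6.9,0,0,0,0,0],[-0.7,3.9,0,0,0,0,0],[0,0,0,0,0,0,0]]
  ]
}}

```text
time_s: 11.4
eef_pos: [0.5014, 0.0139, 0.121]
ee_rot: [-0.087, 0.951, -0.027, -0.295]
wrist_force: [-0.1, -0.5, -1.2]
finger_gap: 0.0189
grasp_force: 109.6
```

Call:
{"name": "drive_tool", "arguments": {
  "targets": [
    [[-0.6,3,0,0,0,0,0],[-0.6,3,0,0,0,0,0],[-0.6,3,0,0,0,0,0]]
  ]
}}

```text
time_s: 11.7
eef_pos: [0.5001, 0.0209, 0.1212]
ee_rot: [-0.085, 0.951, -0.029, -0.294]
wrist_force: [0.8, -5.7, -1.6]
finger_gap: 0.0186
grasp_force: 109.7
```

Call:
{"name": "drive_tool", "arguments": {
  "targets": [
    [[-0.6,3,0,0,0,0,0],[-0.4,2,0,0,0,0,0],[0,0,0,0,0,0,0]]
  ]
}}

```text
time_s: 12.0
eef_pos: [0.4986, 0.0277, 0.121]
ee_rot: [-0.087, 0.951, -0.027, -0.295]
wrist_force: [0.0, -0.4, -1.9]
finger_gap: 0.0187
grasp_force: 109.6
```

Call:
{"name": "drive_tool", "arguments": {
  "targets": [
    [[-0.4,2,0,0,0,0,0],[0,0,0,0,0,0,0]]
  ]
}}

```text
time_s: 12.2
eef_pos: [0.4983, 0.0294, 0.121]
ee_rot: [-0.087, 0.951, -0.028, -0.295]
wrist_force: [0.9, -0.5, -1.8]
finger_gap: 0.0189
grasp_force: 109.6
```

Call:
{"name": "drive_tool", "arguments": {
  "targets": [
    [[-0.4,2,0,0,0,0,0],[0,0,0,0,0,0,0]]
  ]
}}

```text
time_s: 12.4
eef_pos: [0.4981, 0.0306, 0.1212]
ee_rot: [-0.086, 0.951, -0.029, -0.295]
wrist_force: [-0.6, -5.0, -1.1]
finger_gap: 0.0185
grasp_force: 109.7
```

Call:
{"name": "drive_tool", "arguments": {
  "targets": [
    [[-0.4,2,0,0,0,0,0],[0,0,0,0,0,0,0]]
  ]
}}

```text
time_s: 12.6
eef_pos: [0.4978, 0.0317, 0.1213]
ee_rot: [-0.085, 0.951, -0.029, -0.294]
wrist_force: [0.7, -10.8, 0.1]
finger_gap: 0.0188
grasp_force: 110.0
```

```bash
python3 - <<'E'
from rig import *
from h import *
rep(get_obs())
E
```

```text
t 12.6 tcp [0.4978 0.0317 0.1213] z [-0.555 -0.106 -0.825] yaw_y 1.7514 F [  0.7 -10.8   0.1] gap 0.0188 gf 110.0 q [-0.09  0.68  1.24 -0.16  1.81 -1.83]
tcp' [-0.1521  0.0251  0.1213] pitch -0.601 tip' [-0.066   0.0251  0.0665]
```

The tab is against its hard stop: the force rose to 10.8 N at the expected place, after the detent. I'll back off, lift, level the tool and go to the tray.

Call:
{"name": "drive_tool", "arguments": {
  "targets": [
    [[0.9,-6,0,0,0,0,0],[0,0,30,0,0,0,0],[0,0,50,0,0,0,0],[-10,-20,0,0.0219,-0.1182,0,0],[-10,-20,0,0.0219,-0.1182,0,0],[-10,-20,0,0.0219,-0.1182,0,0],[-10,-20,0,0.0219,-0.1182,0,0],[-10,-20,0,0.0219,-0.1182,0,0]]
  ]
}}

```text
time_s: 13.4
eef_pos: [0.448, -0.073, 0.2015]
ee_rot: [-0.091, 0.996, -0.0, 0.003]
wrist_force: [0.2, -0.2, -0.2]
finger_gap: 0.0189
grasp_force: 109.6
```

Call:
{"name": "drive_tool", "arguments": {
  "targets": [
    [[-3,-35,-5,0,0,-0.04,0],[-3,-35,-5,0,0,-0.04,0],[-3,-35,-5,0,0,-0.04,0],[-3,-35,-5,0,0,-0.04,0],[-3,-35,-5,0,0,-0.04,0],[-3,-35,-5,0,0,-0.04,0],[-3,-35,-5,0,0,-0.04,0],[-3,-32,-5,0,0,-0.04,0]]
  ]
}}

```text
time_s: 14.2
eef_pos: [0.4241, -0.351, 0.1607]
ee_rot: [0.07, 0.998, 0.0, 0.0]
wrist_force: [-0.2, 0.0, -1.6]
finger_gap: 0.0185
grasp_force: 109.6
```

Call:
{"name": "drive_tool", "arguments": {
  "targets": [
    [[0,0,0,0,0,0,0],[0,0,0,0,0,0,0]]
  ]
}}

```text
time_s: 14.4
eef_pos: [0.4242, -0.3495, 0.1607]
ee_rot: [0.069, 0.998, 0.001, -0.0]
wrist_force: [0.0, 0.3, -0.8]
finger_gap: 0.0189
grasp_force: 109.6
```

```bash
python3 - <<'E'
from rig import *
from h import *
import pickle
o=get_obs(); st(o); q=pickle.load(open("o.pkl","rb"))["tray"]
r=R.from_euler('z',-q[2]); print("tcp in tray",r.apply(o["eef_pos"]-[q[0],q[1],0]).round(4))
c=wcam(o,camera("wrist")); t=camera("top"); s=camera("scene")
M=[(x*.125,y*.055,.018) for x in(-1,1) for y in (-1,1)]; W=R.from_euler('z',q[2]).apply(M)+[q[0],q[1],0]
m=np.zeros((500,800,3),np.uint8); m[:384,:512]=draw(c,W); 
v=draw(s,np.r_[W,[o["eef_pos"]]],3); u=(proj(s,W).mean(0)*3).astype(int); w=v[max(0,u[1]-250):,max(0,u[0]-144):][:500,:288]; m[:w.shape[0],512:512+w.shape[1]]=w
cv2.imwrite("pics/tray.png",m)
E
```

```text
t 14.4 tcp [ 0.4242 -0.3495  0.1607] z [-0.     0.001 -1.   ] yaw_y 1.4317 F [ 0.   0.3 -0.8] gap 0.0189 gf 109.6 q [-0.9   0.44  1.41  0.    1.29 -2.34]
tcp in tray [-0.0139  0.0009  0.1607]
```

View pics/tray.png

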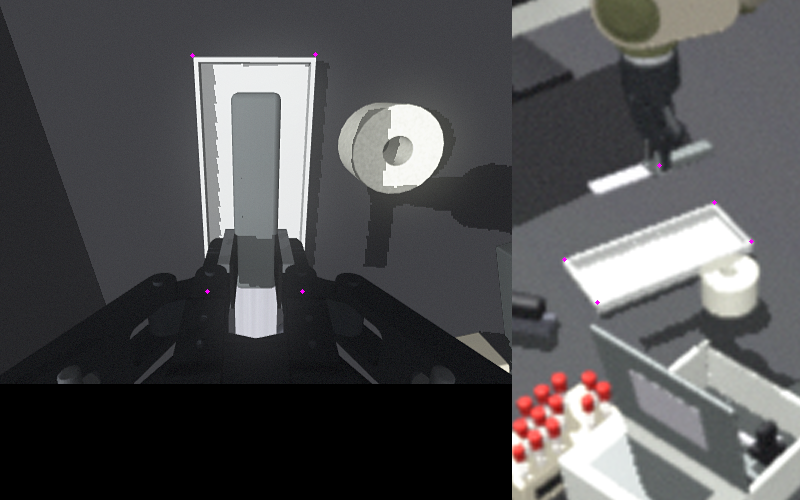

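The pry is level and centred over the tray: handle at (256,165) in the wrist view, with the tray corners on their marks. The black tab stands at the left end, and the cover is upright. I'll lower the pry and release it.

Call:
{"name": "drive_tool", "arguments": {
  "targets": [
    [[0,0,-40,0,0,0,0],[0,0,-40,0,0,0,0],[0,0,-35,0,0,0,0],[0,0,-20,0,0,0,0],[0,0,-10,0,0,0,0],[0,0,-4,0,0,0,0],[0,0,0,0,0,0,0]]
  ]
}}

```text
time_s: 15.25
eef_pos: [0.4248, -0.3497, 0.0126]
ee_rot: [0.069, 0.998, -0.0, 0.0]
wrist_force: [0.3, 0.1, -0.7]
finger_gap: 0.0187
grasp_force: 109.6
```

Call:
{"name": "drive_tool", "arguments": {
  "targets": [
    [[0,0,-1.5,0,0,0,0],[0,0,0,0,0,0,0]]
  ]
}}

```text
time_s: 15.45
eef_pos: [0.4247, -0.35, 0.0113]
ee_rot: [0.069, 0.998, -0.001, 0.001]
wrist_force: [0.1, 0.4, -1.0]
finger_gap: 0.0189
grasp_force: 109.6
```

Call:
{"name": "drive_tool", "arguments": {
  "targets": [
    [[0,0,-1.5,0,0,0,0],[0,0,-1,0,0,0,0],[0,0,0,0,0,0,0]]
  ]
}}

```text
time_s: 15.75
eef_pos: [0.4245, -0.3499, 0.0085]
ee_rot: [0.069, 0.998, -0.0, 0.0]
wrist_force: [-0.6, 1.3, 4.0]
finger_gap: 0.0186
grasp_force: 110.3
```

Call:
{"name": "drive_tool", "arguments": {
  "targets": [
    [[0,0,0,0,0,0,0.3],[0,0,0,0,0,0,0.4],[0,0,0,0,0,0,0.45],[0,0,0,0,0,0,0.45],[0,0,20,0,0,0,0.45],[0,0,40,0,0,0,0.45],[0,0,50,0,0,0,0.45],[0,0,50,0,0,0,0.45]]
  ]
}}

```text
time_s: 16.55
eef_pos: [0.4241, -0.3494, 0.1696]
ee_rot: [0.069, 0.998, 0.0, -0.0]
wrist_force: [0.1, -0.0, -0.9]
finger_gap: 0.0385
grasp_force: 0.0
```

```bash
python3 - <<'E'
from rig import *
from h import *
import pickle
o=get_obs(); st(o); c=wcam(o,camera("wrist")); q=pickle.load(open("o.pkl","rb"))["tray"]
M=np.array([(-.05,0,.02),(.05,0,.02),(.13,0,.013)])+[-.041,0,0]
W=R.from_euler('z',q[2]).apply(M)+[q[0],q[1],0]
pts=proj(c,W).round(0); print(pts.tolist())
# row profile along the tool axis and widths of the grey handle
h=cv2.cvtColor(c["img"],cv2.COLOR_BGR2GRAY)
for a in np.linspace(-.06,.14,11):
    for z,lst in ((.02,None),):
        u=[proj(c,R.from_euler('z',q[2]).apply([-.041+a,y,z])+[q[0],q[1],0])[0] for y in np.arange(-.03,.031,.005)]
        print(round(a,2),[int(h[int(round(p[1])),int(round(p[0]))]) if 0<=p[1]<384 and 0<=p[0]<512 else -1 for p in u])
# bystanders: change against the first top image near them
t=camera("top")["img"]; t0=cv2.imread("pics/top0.png"); d=cv2.absdiff(t,t0).max(2)
for n,(x,y,w,h2) in dict(mouse=(262,200,24,36),bottle=(190,238,24,24),marker=(156,188,32,32),roll=(325,209,30,30),rackA=(200,118,30,55),rackB=(305,98,18,40),scanner=(155,123,35,38),stapler=(364,136,38,32)).items(): print(n,int((d[y:y+h2,x:x+w]>40).sum()))
E
```

```text
t 16.55 tcp [ 0.4241 -0.3494  0.1696] z [-0.     0.001 -1.   ] yaw_y 1.432 F [ 0.1 -0.  -0.9] gap 0.0385 gf 0.0 q [-0.9   0.43  1.4  -0.    1.31 -2.34]
[[254.0, 95.0], [254.0, 194.0], [255.0, 258.0]]
-0.06 [236, 236, 238, 237, 237, 237, 236, 238, 236, 236, 237, 237, 236]
-0.04 [237, 236, 236, 236, 152, 143, 142, 140, 123, 158, 157, 238, 236]
-0.02 [236, 236, 236, 237, 178, 140, 137, 140, 118, 158, 154, 236, 235]
0.0 [234, 235, 235, 234, 214, 140, 138, 137, 113, 154, 155, 237, 235]
0.02 [235, 234, 234, 235, 131, 138, 136, 136, 109, 152, 152, 234, 233]
0.04 [235, 235, 235, 233, 120, 136, 136, 137, 108, 155, 155, 235, 234]
0.06 [234, 234, 234, 235, 211, 212, 208, 208, 207, 155, 148, 233, 235]
0.08 [234, 234, 234, 234, 211, 211, 211, 210, 210, 153, 145, 235, 234]
0.1 [233, 233, 234, 234, 212, 213, 212, 210, 208, 155, 240, 233, 233]
0.12 [233, 233, 233, 233, 207, 211, 209, 208, 206, 177, 236, 234, 233]
0.14 [232, 233, 232, 233, 233, 233, 233, 233, 233, 231, 232, 232, 233]
mouse 173
bottle 58
marker 35
roll 23
rackA 152
rackB 0
scanner 0
stapler 0
```

The pry lies flat and centred in the tray, its handle and blade where predicted. Next I'll check by template matching that the bystanders and the cover haven't moved.

```bash
python3 - <<'E'
from rig import *
from h import *
def mt(a,b,x,y,w,h):
    tp=a[y:y+h,x:x+w]; r=cv2.matchTemplate(b[y-8:y+h+8,x-8:x+w+8],tp,cv2.TM_CCOEFF_NORMED); _,v,_,l=cv2.minMaxLoc(r); return (l[0]-8,l[1]-8),round(v,2)
t=camera("top"); t0=cv2.imread("pics/top0.png"); s=camera("scene"); s0=cv2.imread("pics/scene0.png")
for n,b in dict(mouse=(262,200,24,36),bottle=(190,238,24,24),marker=(156,188,32,32),roll=(325,209,30,30),rackA=(200,118,30,55)).items(): print("top",n,mt(t0,t["img"],*b))
for n,P,k in (("mouse",(.466,.009,.033),16),("bottle",(.315,.258,.07),22),("rackA",(.665,.205,.1),24),("roll",(.409,-.221,.04),15),("marker",(.468,.37,.01),22)):
    u,v=proj(s,P)[0].astype(int); print("scene",n,mt(s0,s["img"],u-k,v-k,2*k,2*k))
# cover: brightness across its predicted top edge (angle a) in the top view
g=cv2.cvtColor(t["img"],cv2.COLOR_BGR2GRAY)
print("edge",[(round(a,2),[int(g[int(p[1]+.5),int(p[0]+.5)]) for p in proj(t,[toW([.025-.15*np.cos(a),y,.105+.15*np.sin(a)]) for y in (-.06,0,.06)])]) for a in np.arange(1.3,1.95,.05)])
# carriage tab darkness along y at its top
print("tab",[(round(q,3),[int(g[int(p[1]+.5),int(p[0]+.5)]) for p in proj(t,[toW([-.07,-.035+q,.09])])]) for q in np.arange(0,.1,.006)])
E
```

```text
top mouse ((0, 1), 0.76)
top bottle ((0, 0), 0.94)
top marker ((0, 0), 0.68)
top roll ((0, 0), 0.98)
top rackA ((0, 0), 0.96)
scene mouse ((5, -2), 0.58)
scene bottle ((0, 1), 0.91)
scene rackA ((0, 0), 0.86)
scene roll ((0, 0), 0.9)
scene marker ((-1, 0), 0.17)
edge [(np.float64(1.3), [105, 154, 154]), (np.float64(1.35), [172, 148, 179]), (np.float64(1.4), [87, 83, 84]), (np.float64(1.45), [81, 84, 83]), (np.float64(1.5), [85, 86, 81]), (np.float64(1.55), [83, 85, 83]), (np.float64(1.6), [79, 82, 85]), (np.float64(1.65), [83, 86, 86]), (np.float64(1.7), [128, 102, 134]), (np.float64(1.75), [250, 137, 110]), (np.float64(1.8), [254, 148, 114]), (np.float64(1.85), [254, 151, 192]), (np.float64(1.9), [254, 253, 254])]
tab [(np.float64(0.0), [153]), (np.float64(0.006), [114]), (np.float64(0.012), [162]), (np.float64(0.018), [150]), (np.float64(0.024), [140]), (np.float64(0.03), [140]), (np.float64(0.036), [161]), (np.float64(0.042), [152]), (np.float64(0.048), [129]), (np.float64(0.054), [160]), (np.float64(0.06), [122]), (np.float64(0.066), [58]), (np.float64(0.072), [43]), (np.float64(0.078), [45]), (np.float64(0.084), [27]), (np.float64(0.09), [33]), (np.float64(0.096), [69])]
```

```bash
python3 -c "
from rig import *
print(hand_in())"
```

```text
the job is handed in; nothing more can be done
None
```

The job is handed in at about 17 s: the cover stands open at about 1.7 rad, the carriage is clicked home at its left stop, the pry lies flat in the tray, and as far as the camera checks could tell nothing else was moved (the final automatic match was weak for the mouse and marker).

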